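# Hold a spring clip open round a stock card's edge

### The arm

A 7-joint arm with a two-finger parallel gripper is mounted at the origin on the work surface. World frame = base frame: x ahead of the robot, y to its left, z up, the work surface at z = 0. Lengths are in m, angles in rad, forces in N, time in s.
With the tool pointing down it reaches from about 0.4 to 0.85 m from the base axis. Payload 4.5 kg.
Tool frame: the origin (TCP) lies between the finger pads; the fingertips stand 19 mm ahead of it and the grasp point (between the pads) is the TCP (r.tips_ahead is the distance from the TCP to the fingertips, in m); z points along the fingers, y is the line along which they close (so a half turn about z gives the same grasp; the last joint's range is limited). The gripper opens to 88 mm and grips with 3 to 60 N. Pads are 18 mm wide; open, the fingers measure 123 mm over their backs; the gripper's body (75 mm by 187 mm) begins 45 mm behind the grasp point.
Start: joints at [-1.179, 0.689, -0.195, 1.565, 0.157, 0.902, -0.215], TCP at [0.219, 0.585, 0.258] pointing down, gripper open.
Joint ranges: [-3.01, 3.01], [-0.46, 2.08], [-1.47, 1.51], [0.13, 2.56], [-1, 4.14], [0.04, 2.09], [-2.66, 2.66]. Speed limits (rad/s): [2.57, 2.57, 3.14, 3.14, 3.14, 3.14, 3.14].

### API

Orientations are given as a unit quaternion [x, y, z, w].
In Python, from plant import r, cams, models gives the robot as it stands. The module is installed in compiled form; this text tells all that it offers.
- The arm moves only by the tool jog_arm, never from a script. Its arguments are lists of equal length, an entry for each row: "turn": the turn, a rotation vector about the tool's x, y, z in rad, a list of three; "translation": the shift along the tool's x, y, z in m, a list of three; "grip": the closure, from 0 (fully open) to 1 (shut). In form: {"turn": [[ax, ay, az], ...], "translation": [[tx, ty, tz], ...], "grip": [grip, ...]}. A call has 1 to 20 rows; each row is the pose to reach, as a shift and turn from the pose commanded when the call began, along the tool's axes at that moment; what a row does not reach only later rows make up. A row lasts 1/8 s, in which the tool goes at most 62.5 mm and 10.7 degrees, less where a joint would pass 70% of its speed; a pose out of reach is approached as far as the arm can. A call with a gripper value outside its range is refused whole. The fingers move at their own pace and stop on an object; "force" is the grip in N (left out, the last holds). Time passes only in rows, so rows that repeat a pose let the fingers close. It gives the time, the measured TCP pose, the force, the opening and the grip force at its end, in the units of the state.
- r.get_state(): the state, without advancing time (a new reading comes with each control period).
- cams.snapshot(name): name is "scene" or "top"; returns the picture (480x640x3 uint8, red, green, blue); there is no depth.
- cams.camera_params(name): a dict with "fx", "fy", "cx", "cy" (pixels), "eye" and "orientation" of the camera in the world. Camera axes: x right, y up, looking along -z (the intrinsics and any distortion apply to the point x, -y, -z); pixel columns grow to the right and rows downward; lengths in m; the calibration is good to about 2 mm. A picture is of the moment at which its call begins. camera_params takes no time and is no camera call.
- r.finish_job(): hands the job in; it is judged then, once.
Trained networks look in the newest picture that a camera, given by its name, has taken for a name from the list of things; names that differ only in an ending like _2 or _b are one class to them, and where a whole thing is asked for, a point or a joint stands for the part that bears it (a point fixed in the world has none). Each returns a list of dicts, best first, with "p" (0 to 1); they miss things now and then, are a little off and sometimes report something else, mostly with a low value. They report only what shows in the picture. A call takes as long as a camera call. They do not tell look-alikes from the thing itself.
- models.find_in(camera, name): "position" ([x, y, z] in m, in world coordinates, good to about 4 mm: the middle of the surface that is visible of it).
- models.masks_of(camera, name): "pixels" (480x640 bool, what is visible of it).
- models.place_of(camera, name): "position" ([x, y, z] in m, in world coordinates, good to about 4 mm: a listed point, or the origin of a listed thing).
The state is a dict: "clock": time; "q": joint angles; "qd": joint speeds; "joint_torque": joint torques, N m; "tool_pos": TCP position; "eef_rot": TCP orientation; "contact_force": force on the tool from outside, world axes, zero at the start; "moment": the same for the moment, N m; "opening": opening from 0.0 (shut) to 1.0 (fully open); "finger_force": force on a finger pad.
Only numpy, scipy, OpenCV 4.12 (cv2) and the standard library are available. Lean on these libraries where they do the work, as an engineer would, in place of code of your own. Each camera call takes 0.05 s, during which the arm holds its last target. There are 200 camera calls.

### The job

Pick the spring clip out of its picking bin, squeeze its handles to open it wide, and bring it to the white stock card that stands upright in the weighted foot so that the card's upright edge on the robot's side stands well inside the gaping jaws, about halfway up the card, with neither the jaws nor anything else of the clip touching the card. Keep the clip level and finish while still holding it there, squeezed wide open and still, so that a colleague can slip the pick list in; nothing is put down or let go. Do not shift the card stand, and leave everything else on the bench where it is.

Things in the scene. Friction and masses are not known exactly. Their poses are not given: they have to be found in the camera images.
- clip: the only spring clip: 122 mm long, 30 mm high, 90 g, black handles, steel jaws, black rubber tips, lying on its side in bin_a, hinge pin upright. Origin: on the pin's axis at the underside; z up; shut, x runs along its middle line to the jaw tips (59 mm ahead; handle ends 63 mm behind), y to the left half. These axes turn with the left half: open by q, the middle line is x turned by -q/2 about z
- clip_jaw (a joint): angle between the clip's two halves: 0 shut (its spring keeps it so), 0.47 rad fully open at a stop (tips 26 mm apart inside). Squeezing the handles together across the middle line opens it, both halves turning alike, and the clip is carried so squeezed. About 3.5 N at the handle points to begin, 7.5 N at the stop; gripping harder only presses on the stop
- tip_left (a point): inner corner of the left half's jaw tip, mid-height of the clip (15 mm above its underside); fixed to the left half, axes as clip
- tip_right (a point): the same on the right half; fixed to the right half. Shut, the two tip points coincide within 2 mm
- handle_left (a point): where to squeeze: outer face of the left handle, mid-height, 46 mm behind the pin when shut (50 mm when open). Each handle is a flat plate 56 mm long, 30 mm high, 4 mm thick. Outer faces, shut: 47 mm apart at these points, 55 mm at the ends (diverging to the tail); fully open: parallel, 24 mm apart
- handle_right (a point): the same on the right handle
- card: stock card stand (loose, 0.95 kg): stiff white plastic card with grey lines, 150 mm long, 4 mm thick, from 25 to 200 mm above the bench, upright in a dark steel foot 140 x 90 x 12 mm with a clamp block 70 x 24 mm, 34 mm high. Origin: centre of the foot's underside; x along the card, away from the robot (the near edge is at x = -75 mm), y across the card's faces, z up
- near_edge (a point): point on the card's upright edge on the robot's side, midway through its thickness, 110 mm above the bench; axes as card
- bin_a: blue plastic picking bin (fixed), 270 x 240 mm outside (x by y), 45 mm high, walls and floor 4 mm thick; origin: centre of its underside. The clip lies in this one, near the middle, with one collar in a far corner; it may stand on the left or on the right
- bin_b: an equal blue bin with a collar and a brass stub in it
- collar_a: bystander: steel collar, 36 mm wide, 20 mm high, in the far left corner of the clip's bin
- collar_b: bystander: steel collar, 48 mm wide, 22 mm high, in the other bin
- stub: bystander: brass pipe stub, 44 mm wide, 40 mm high, in the other bin
- eraser: bystander: grey board eraser, 90 x 45 x 22 mm, on the bench before the robot
- tape: bystander: roll of packing tape lying flat, 80 mm wide, 40 mm high, just beyond the card
- stamp: bystander: wooden hand stamp, 36 mm wide, 65 mm high, left of the bins
- tin: bystander: aluminium tin, 44 mm wide, 80 mm high, right of the bins
There are look-alikes about, which are no part of the job. Leave any red look-alike of the clip alone.

How it is judged:
By the outcome, as a careful person would: the job done as asked, in the order asked, and still so for the second after the job is handed in, while the arm keeps its last pose, push and grip.
It also fails if it takes over 37 s, if anything falls off the work surface, if the arm or the gripper's body presses on something with over 40 N, if the wrist force passes 120 N, or if a joint passes its speed limit or range.

## Working session

There is one attempt and no reset: what is moved stays moved. The work goes in short steps, Python scripts to look and compute and a tool call to move; the robot and the scene stay as the last step left them, time stands still between calls to the robot, and variables do not carry over. Pictures are saved under pics/ and viewed, at most 10 in all, crops included, and the job is handed in when it is done.

Besides the shell and the picture viewer there is one more tool, called in YAML: its name, and indented under it one key for each argument. jog_arm: Moves the arm, as the interface text tells. Its arguments: {"type":"object","properties":{"turn":{"type":"array"},"translation":{"type":"array"},"grip":{"type":"array"},"force":{"type":"number"}},"required":["turn","translation","grip"]}

```bash
mkdir -p pics
cat > h.py <<'E'
import numpy as np, cv2
from scipy.spatial.transform import Rotation as R
from plant import r, cams, models
def ray(cam,u,v):
    p=cams.camera_params(cam); d=np.array([(u-p['cx'])/p['fx'],-(v-p['cy'])/p['fy'],-1])
    return np.array(p['eye']),R.from_quat(p['orientation']).apply(d)
def at_z(cam,u,v,z):
    e,d=ray(cam,u,v); return e+d*(z-e[2])/d[2]
def proj(cam,P):
    p=cams.camera_params(cam); c=R.from_quat(p['orientation']).inv().apply(np.atleast_2d(P)-np.array(p['eye']))
    return np.c_[p['cx']+p['fx']*c[:,0]/-c[:,2],p['cy']-p['fy']*c[:,1]/-c[:,2]]
def snap(cam,fn=None):
    im=cams.snapshot(cam)
    if fn: cv2.imwrite('pics/'+fn,im[:,:,::-1])
    return im
E
python3 - <<'E'
from h import *
for c in('top','scene'):
    snap(c,c+'0.png'); print(c,cams.camera_params(c))
    for n in('clip','tip_left','tip_right','handle_left','handle_right','card','near_edge','bin_a'):
        print(n,[(round(d['p'],2),np.round(d['position'],3).tolist()) for d in models.place_of(c,n)[:3]])
s=r.get_state();print(s['tool_pos'],s['eef_rot'],s['opening'],s['clock'],r.tips_ahead)
E
```

```text
top {'fx': 568.9632306632101, 'fy': 568.9632306632101, 'cx': 317.22815785843363, 'cy': 235.62114358006434, 'eye': array([ 3.55526012e-01, -5.73846276e-04,  1.35982630e+00]), 'orientation': array([ 0.0461524 , -0.05249184, -0.69741626,  0.7132497 ])}
clip [(0.91, [0.264, -0.302, -0.0]), (0.62, [0.508, -0.258, 0.005])]
tip_left [(0.77, [0.273, -0.355, 0.016]), (0.62, [0.558, -0.237, 0.015]), (0.16, [0.524, 0.27, 0.003])]
tip_right [(0.77, [0.561, -0.236, 0.021]), (0.43, [0.587, 0.514, -0.002])]
handle_left [(0.74, [0.284, -0.249, 0.016]), (0.58, [0.453, -0.251, 0.014]), (0.17, [0.515, -0.269, -0.001])]
handle_right [(0.55, [0.47, -0.296, 0.018]), (0.54, [0.234, -0.258, 0.013])]
card [(0.94, [0.614, 0.011, -0.002]), (0.59, [0.514, -0.268, 0.004])]
near_edge [(0.74, [0.54, -0.005, 0.112]), (0.38, [0.464, -0.025, 0.001]), (0.2, [0.469, -0.295, 0.018])]
bin_a [(0.71, [0.522, 0.269, 0.003]), (0.63, [0.516, -0.268, -0.001]), (0.21, [0.452, -0.254, 0.017])]
scene {'fx': 539.6649575835957, 'fy': 539.6649575835957, 'cx': 312.2961631477598, 'cy': 234.01542484618585, 'eye': array([1.12705494, 0.64908085, 1.47080221]), 'orientation': array([0.10274131, 0.26347999, 0.89596672, 0.34244146])}
clip [(0.85, [0.264, -0.297, -0.0]), (0.72, [0.506, -0.257, 0.002])]
tip_left [(0.72, [0.559, -0.236, 0.017]), (0.52, [0.268, -0.362, 0.014]), (0.27, [0.507, -0.255, 0.003])]
tip_right [(0.52, [0.28, -0.357, 0.016])]
handle_left [(0.81, [0.456, -0.25, 0.022]), (0.53, [0.277, -0.25, 0.015])]
handle_right [(0.68, [0.466, -0.299, 0.016]), (0.54, [0.232, -0.257, 0.014])]
card [(0.94, [0.615, 0.004, -0.002])]
near_edge [(0.92, [0.538, -0.003, 0.108]), (0.24, [0.564, -0.504, 0.002])]
bin_a [(0.95, [0.514, -0.266, -0.0]), (0.79, [0.523, 0.265, -0.004])]
[0.2188533  0.58547254 0.25778047] [ 1.77952694e-01  9.84039039e-01  8.61705368e-05 -6.18102973e-06] 1.001623706097201 0.9 0.019
```

View pics/top0.png

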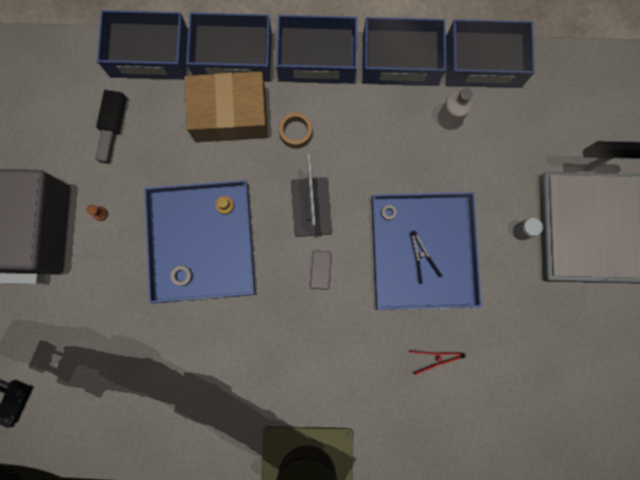

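Run:
```python
from h import *
im=cv2.imread('pics/top0.png')
u,v=proj('top',[0.508,-0.257,0.015])[0].astype(int);print(u,v, proj('top',[[.264,-.302,.015],[.538,-.003,.11]]))
print(proj('top',[[.559,-.236,.015],[.456,-.25,.015],[.467,-.297,.015]]))
c=im[v-75:v+75,u-100:u+100]; cv2.imwrite('pics/crop0.png',cv2.resize(c,None,fx=4,fy=4,interpolation=cv2.INTER_CUBIC)); print(u-100,v-75)
```

```text
420 253 [[440.06075569 358.15752883]
 [314.19106992 232.55615684]]
[[411.50735972 231.8464613 ]
 [417.46898148 274.99793665]
 [437.24154676 270.8063647 ]]
320 178
```

View pics/crop0.png

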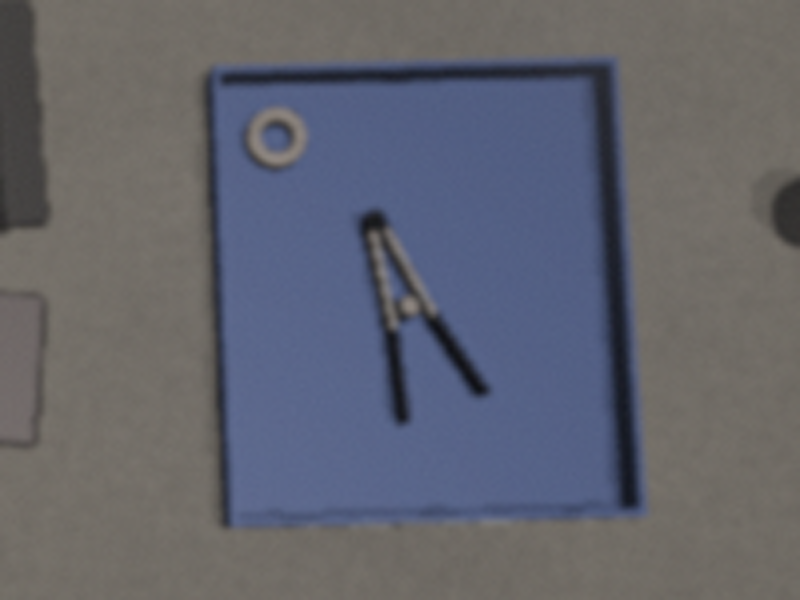

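The clip meant is the black-handled one in the bin on the robot's right: pin at about px (422,254), tips at (413,232), handle ends at (420,283) and (441,275). The red one at (440,358), lying on the bench, is the look-alike and stays put. The crop confirms steel jaws and black handles, and a collar in the far left corner, so that bin is bin_a. The card is at about px (312,190), and its foot spans (292–331, 178–237).

Run:
```python
from h import *
print('px pts',[np.round(at_z('top',320+a/4,178+b/4,0.034),4).tolist() for a,b in((373,218),(408,306),(401,420),(484,390))])
out=[]
for c,(cx,cy) in(('top',(312,198)),('scene',None or (0,0))):
    im=cv2.imread(f'pics/{c}0.png')
    if c=='scene': cx,cy=proj(c,[.614,.008,.08])[0].astype(int)
    k=im[cy-60:cy+60,cx-40:cx+40] if c=='top' else im[cy-60:cy+60,cx-40:cx+40]
    print(c,cx-40,cy-60); out.append(cv2.resize(k,None,fx=5,fy=5,interpolation=cv2.INTER_CUBIC))
cv2.imwrite('pics/card.png',np.hstack(out))
s=r.get_state(); print(R.from_quat(s['eef_rot']).as_matrix().round(3),s['clock'])
for n in('top','scene'):
    for nm in('clip','handle_left','handle_right','tip_left','card','near_edge'):
        snap(n)
        print(n,nm,[(round(d['p'],2),np.round(d['position'],3).tolist()) for d in models.place_of(n,nm)[:2]])
```

```text
px pts [[0.5547, -0.2368, 0.034], [0.5029, -0.2573, 0.034], [0.4361, -0.2529, 0.034], [0.4546, -0.3015, 0.034]]
top 272 138
scene 255 196
[[-0.937  0.35   0.   ]
 [ 0.35   0.937  0.   ]
 [ 0.     0.    -1.   ]] 0.9
top clip [(0.89, [0.266, -0.3, -0.001]), (0.75, [0.505, -0.255, 0.006])]
top handle_left [(0.89, [0.283, -0.248, 0.012]), (0.79, [0.452, -0.253, 0.015])]
top handle_right [(0.69, [0.472, -0.297, 0.017]), (0.55, [0.232, -0.259, 0.012])]
top tip_left [(0.9, [0.272, -0.356, 0.016]), (0.6, [0.559, -0.237, 0.016])]
top card [(0.56, [0.613, 0.007, -0.003]), (0.46, [0.56, -0.239, 0.018])]
top near_edge [(0.8, [0.544, -0.003, 0.113]), (0.56, [0.524, 0.268, 0.001])]
scene clip [(0.82, [0.264, -0.3, 0.002]), (0.56, [0.509, -0.261, 0.004])]
scene handle_left [(0.8, [0.456, -0.25, 0.02]), (0.59, [0.281, -0.251, 0.012])]
scene handle_right [(0.69, [0.234, -0.256, 0.015]), (0.4, [0.468, -0.298, 0.018])]
scene tip_left [(0.77, [0.56, -0.236, 0.016]), (0.68, [0.27, -0.359, 0.016])]
scene card [(0.71, [0.612, 0.003, -0.003])]
scene near_edge [(0.6, [0.542, -0.003, 0.11])]
```

View pics/card.png

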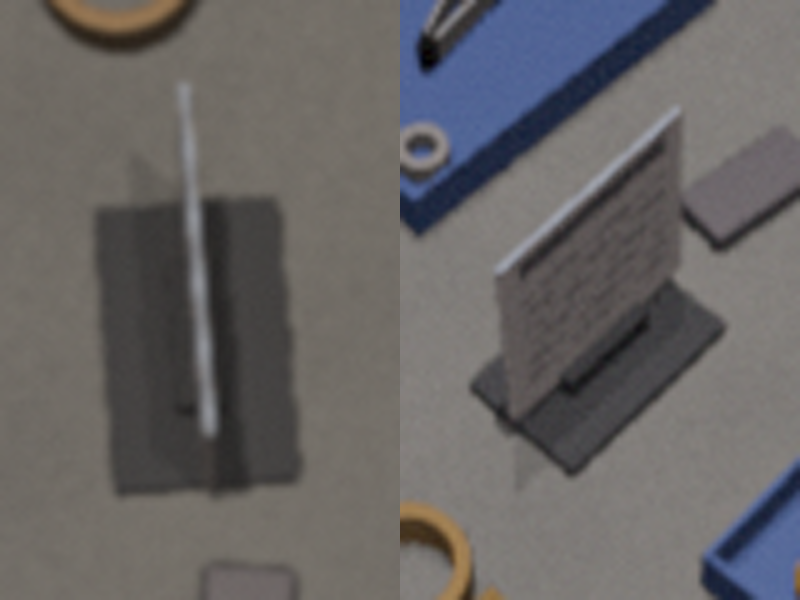

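The card stands nearly along x: its top edge runs from px (308.8,155) to (313.8,225) in the top view, and from (311,218) to (275,250) in the scene view. Next I work out the card's yaw and the moves.

```bash
cat >> h.py <<'E'
def rel(P,yaw=None):
    "world target (tool down) -> translation, z turn, in tool axes now"
    s=r.get_state(); q=R.from_quat(s['eef_rot']); t=q.inv().apply(np.array(P)-s['tool_pos'])
    if yaw is None: return t.round(4).tolist()
    G=R.from_euler('z',yaw,degrees=True)*R.from_matrix(np.diag([1.,-1,-1]))
    return t.round(4).tolist(),(q.inv()*G).as_rotvec().round(3).tolist()
E
python3 - <<'E'
from h import *
a=[at_z('top',272+x/5,138+y/5,.2) for x,y in((184,85),(209,435))]
b=[at_z('scene',255+x/5,196+y/5,.2) for x,y in((100,270),(280,110))]
f=[at_z('top',272+x/5,138+y/5,.012) for x,y in((97,210),(280,197),(300,480),(115,495))]
for n,(p,q) in(('t',a),('s',b),('fL',(f[0],f[3])),('fR',(f[1],f[2]))):
    d=p-q; print(n,p.round(4),q.round(4),np.degrees(np.arctan2(d[1],d[0])),np.linalg.norm(d))
print('foot c',np.mean(f,0))
for P in([.42,.35,.3],[.47,.1,.3],[.461,-.274,.2],[.461,-.274,.12]): print(rel(P,20.3))
print(r.get_state()['clock'])
E
```

```text
t [0.6892 0.0122 0.2   ] [ 0.5406 -0.0017  0.2   ] 5.327775794662005 0.14919786891708706
s [0.687  0.0119 0.2   ] [ 0.5419 -0.0017  0.2   ] 5.382156213912151 0.14570374824615906
fL [0.6798 0.0549 0.012 ] [0.5405 0.0424 0.012 ] 5.133097437597226 0.1398077041707051
fR [ 0.6884 -0.0337  0.012 ] [ 0.5498 -0.0459  0.012 ] 5.041507977744953 0.13910097241833044
foot c [0.61461038 0.00445421 0.012     ]
([-0.2709, -0.1501, -0.0423], [-0.0, -0.0, 2.43])
([-0.4053, -0.3668, -0.0423], [-0.0, -0.0, 2.43])
([-0.5278, -0.7203, 0.0577], [-0.0, -0.0, 2.43])
([-0.5278, -0.7203, 0.1377], [-0.0, -0.0, 2.43])
2.1
```

jog_arm:
  turn:
    - [0,0,0.18]
    - [0,0,0.36]
    - [0,0,0.54]
    - [0,0,0.72]
    - [0,0,0.9]
    - [0,0,1.08]
    - [0,0,1.26]
    - [0,0,1.44]
    - [0,0,1.62]
    - [0,0,1.8]
    - [0,0,1.98]
    - [0,0,2.16]
    - [0,0,2.34]
    - [0,0,2.43]
    - [0,0,2.43]
    - [0,0,2.43]
    - [0,0,2.43]
    - [0,0,2.43]
  translation:
    - [-0.271,-0.15,-0.042]
    - [-0.271,-0.15,-0.042]
    - [-0.271,-0.15,-0.042]
    - [-0.271,-0.15,-0.042]
    - [-0.271,-0.15,-0.042]
    - [-0.405,-0.367,-0.042]
    - [-0.405,-0.367,-0.042]
    - [-0.405,-0.367,-0.042]
    - [-0.405,-0.367,-0.042]
    - [-0.405,-0.367,-0.042]
    - [-0.528,-0.72,0.058]
    - [-0.528,-0.72,0.058]
    - [-0.528,-0.72,0.058]
    - [-0.528,-0.72,0.058]
    - [-0.528,-0.72,0.058]
    - [-0.528,-0.72,0.058]
    - [-0.528,-0.72,0.058]
    - [-0.528,-0.72,0.138]
  grip: [0,0,0,0,0,0,0,0,0,0,0,0,0,0,0,0,0,0]
  force: 25

```text
clock: 4.35
tool_pos: [0.4645, -0.2771, 0.1394]
eef_rot: [0.985, 0.175, 0.004, 0.004]
contact_force: [1.7, -0.7, -0.5]
opening: 1.001
finger_force: 0.0
```

Run:
```python
from h import *
s=r.get_state();print(s['clock'],s['tool_pos'],np.round(s['q'],2),R.from_quat(s['eef_rot']).as_matrix().round(3))
a=snap('top');b=snap('scene')
u,v=proj('top',[.48,-.265,.02])[0].astype(int); p,q=proj('scene',[.48,-.265,.02])[0].astype(int);print(u,v,p,q)
f=lambda im,u,v:cv2.resize(im[v-50:v+50,u-50:u+50,::-1],(400,400),interpolation=cv2.INTER_CUBIC)
cv2.imwrite('pics/hov.png',np.hstack([f(a,u,v),f(b,p,q)]))
print(rel([.461,-.274,.026],20.3))
```

```text
4.35 [ 0.46452155 -0.27710933  0.1394467 ] [ 0.3   0.78  0.26  1.95 -0.41  0.46 -0.36] [[ 0.939  0.345  0.009]
 [ 0.345 -0.939 -0.006]
 [ 0.007  0.009 -1.   ]]
424 264 272 190
([0.0019, 0.005, 0.1064], [-0.01, 0.006, 0.001])
```

View pics/hov.png

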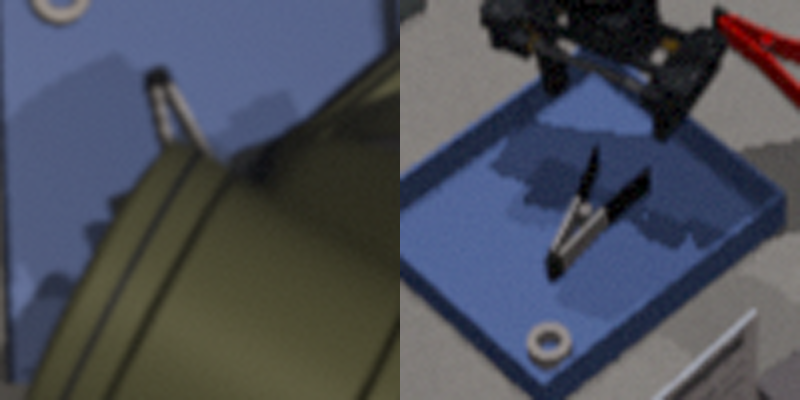

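The left crop shows the clip's jaws at (160,75)–(200,150) sticking out from under the wrist. The right crop shows the clip lying free in the bin between the open fingers, with the gripper hovering on line. Going down.

jog_arm:
  turn:
    - [0,0,0]
    - [0,0,0]
    - [0,0,0]
  translation:
    - [0,0,0.04]
    - [0,0,0.07]
    - [0,0,0.07]
  grip: [0,0,0]

```text
clock: 4.82
tool_pos: [0.4614, -0.2724, 0.0675]
eef_rot: [0.984, 0.177, -0.0, -0.001]
contact_force: [0.3, 0.9, -0.3]
opening: 1.0
finger_force: 0.0
```

Run:
```python
from h import *
s=r.get_state();print(s['clock'],s['tool_pos'],np.abs(s['qd']).max(),s['contact_force'])
print(rel([.461,-.274,.027],20.3))
```

```text
4.825 [ 0.46135669 -0.2724475   0.0674959 ] 0.042593684464667485 [ 0.28045539  0.93539197 -0.28493898]
([-0.0009, 0.0014, 0.0405], [-0.002, 0.0, 0.001])
```

jog_arm:
  turn:
    - [0,0,0]
    - [0,0,0]
    - [0,0,0]
    - [0,0,0]
    - [0,0,0]
    - [0,0,0]
    - [0,0,0]
    - [0,0,0]
    - [0,0,0]
    - [0,0,0]
  translation:
    - [0,0,0.02]
    - [0,0,0.04]
    - [0,0,0.04]
    - [0,0,0.04]
    - [0,0,0.04]
    - [0,0,0.04]
    - [0,0,0.04]
    - [0,0,0.04]
    - [0,0,0.04]
    - [0,0,0.04]
  grip: [0,0,0.3,0.5,0.6,0.7,0.8,1,1,1]
  force: 25

```text
clock: 6.08
tool_pos: [0.4615, -0.2745, 0.028]
eef_rot: [0.984, 0.176, 0.0, 0.001]
contact_force: [-0.4, -0.8, 6.8]
opening: 0.257
finger_force: 25.0
```

Run:
```python
from h import *
s=r.get_state();print(s['clock'],s['tool_pos'],s['opening'],s['finger_force'],s['contact_force'])
a=snap('top');b=snap('scene')
u,v=proj('top',[.5,-.265,.02])[0].astype(int); p,q=proj('scene',[.5,-.265,.02])[0].astype(int);print(u,v,p,q)
f=lambda im,u,v:cv2.resize(im[v-40:v+40,u-40:u+40,::-1],(400,400),interpolation=cv2.INTER_CUBIC)
cv2.imwrite('pics/grip.png',np.hstack([f(a,u,v),f(b,p,q)]))
```

```text
6.075 [ 0.46151228 -0.27449772  0.02795095] 0.25744820895988163 25.00092336209491 [-0.39877291 -0.79000668  6.84032808]
424 256 267 193
```

View pics/grip.png

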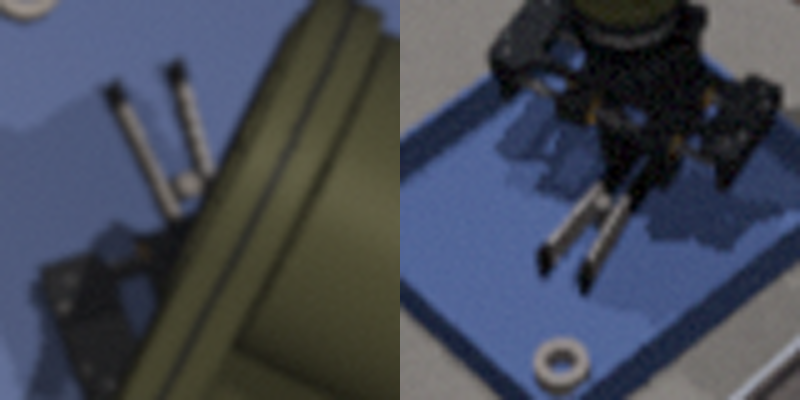

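The clip is squeezed wide: in the left crop the jaw tips, at (113,93) and (176,70), stand apart, and the pin is at (185,185). Lifting out of the bin towards the pre-pose in front of the card.

jog_arm:
  turn:
    - [0,0,0]
    - [0,0,0]
    - [0,0,0]
    - [0,0,0]
    - [0,0,0]
    - [0,0,0]
  translation:
    - [0,0,-0.01]
    - [0,0,-0.03]
    - [0,0,-0.06]
    - [0,0,-0.1]
    - [0,0,-0.12]
    - [0,0,-0.12]
  grip: [1,1,1,1,1,1]
  force: 30

```text
clock: 6.92
tool_pos: [0.462, -0.2741, 0.1486]
eef_rot: [0.984, 0.176, 0.001, 0.001]
contact_force: [-0.3, 0.6, -0.7]
opening: 0.265
finger_force: 30.0
```

Run:
```python
from h import *
s=r.get_state();print(s['clock'],s['tool_pos'],s['opening'],s['finger_force'],s['contact_force'])
for P in([.41,-.14,.15],[.395,-.016,.13],[.395,-.016,.12]):print(rel(P,5.2))
```

```text
6.925 [ 0.46195434 -0.27409517  0.14862846] 0.26485525061115944 29.999835127964616 [-0.3043073   0.57797886 -0.73098901]
([-0.0022, -0.1438, -0.0017], [0.002, -0.002, 0.263])
([0.0266, -0.2653, 0.0181], [0.002, -0.002, 0.263])
([0.0266, -0.2654, 0.0281], [0.002, -0.002, 0.263])
```

jog_arm:
  turn:
    - [0,0,0.07]
    - [0,0,0.14]
    - [0,0,0.2]
    - [0,0,0.263]
    - [0,0,0.263]
    - [0,0,0.263]
    - [0,0,0.263]
    - [0,0,0.263]
    - [0,0,0.263]
  translation:
    - [0,-0.03,0]
    - [-0.002,-0.08,0]
    - [-0.002,-0.13,0]
    - [0.01,-0.18,0.01]
    - [0.02,-0.23,0.015]
    - [0.027,-0.255,0.025]
    - [0.027,-0.265,0.028]
    - [0.027,-0.265,0.028]
    - [0.027,-0.265,0.028]
  grip: [1,1,1,1,1,1,1,1,1]

```text
clock: 8.05
tool_pos: [0.3951, -0.0174, 0.1193]
eef_rot: [0.999, 0.044, 0.0, 0.001]
contact_force: [-1.0, -0.1, -0.2]
opening: 0.261
finger_force: 30.0
```

Run:
```python
from h import *
s=r.get_state();print(s['clock'],s['tool_pos'],s['opening'],s['finger_force'],s['contact_force'],R.from_quat(s['eef_rot']).as_matrix().round(3).tolist())
a=snap('top','pre_t.png');b=snap('scene','pre_s.png')
for c in('top','scene'):
    for n in('clip','tip_left','tip_right','handle_left','near_edge','card'):
        print(c,n,[(round(d['p'],2),np.round(d['position'],3).tolist()) for d in models.place_of(c,n)[:3]])
P=[.5,-.005,.12]
u,v=proj('top',P)[0].astype(int); p,q=proj('scene',P)[0].astype(int);print(u-40,v-40,p-40,q-40)
f=lambda im,u,v:cv2.resize(im[v-40:v+40,u-40:u+40,::-1],(400,400),interpolation=cv2.INTER_CUBIC)
cv2.imwrite('pics/pre.png',np.hstack([f(a,u,v),f(b,p,q)]))
```

```text
8.05 [ 0.39506667 -0.01741783  0.11928163] 0.2612620207296042 29.999735704623163 [-1.04609131 -0.07335382 -0.17588555] [[0.996, 0.088, 0.001], [0.088, -0.996, -0.001], [0.0, 0.001, -1.0]]
top clip [(0.9, [0.267, -0.302, 0.001])]
top tip_left [(0.92, [0.272, -0.358, 0.016])]
top tip_right [(0.71, [0.277, -0.36, 0.012])]
top handle_left [(0.74, [0.285, -0.249, 0.014])]
top near_edge [(0.66, [0.542, -0.002, 0.109]), (0.27, [0.57, -0.507, 0.002])]
top card [(0.87, [0.614, 0.006, -0.002])]
scene clip [(0.88, [0.452, -0.013, 0.094]), (0.54, [0.263, -0.297, 0.001])]
scene tip_left [(0.81, [0.271, -0.362, 0.014]), (0.8, [0.5, 0.006, 0.108])]
scene tip_right [(0.69, [0.5, -0.018, 0.107]), (0.56, [0.54, -0.004, 0.112]), (0.51, [0.278, -0.351, 0.014])]
scene handle_left [(0.88, [0.281, -0.251, 0.015]), (0.55, [0.397, -0.005, 0.111])]
scene near_edge [(0.78, [0.54, -0.004, 0.111]), (0.48, [0.604, -0.181, 0.002]), (0.36, [0.396, -0.003, 0.111])]
scene card [(0.96, [0.613, 0.002, -0.003])]
274 209 280 184
```

View pics/pre.png

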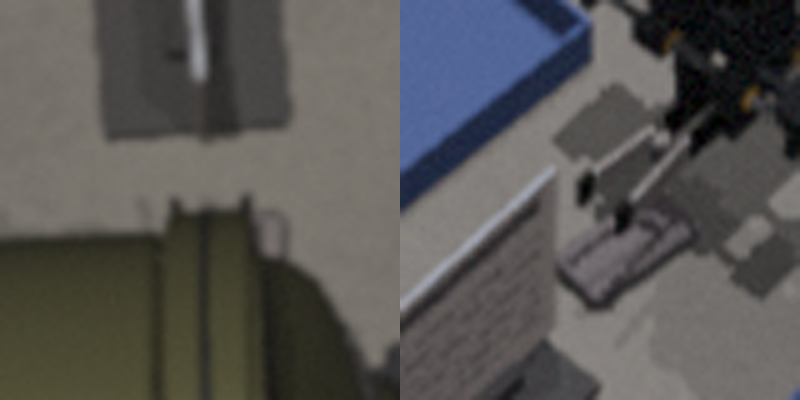

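In the left (top) crop the wrist hides the clip, and the card's near edge is at (200,78). The right (scene) crop shows the clip open and about level, with its tips at (585,188) and (622,215), short of the card's near edge at (553,170–330). Checking the tips by pixel before entering.

Run:
```python
from h import *
for x,y in((185,188),(222,215)):
    print([at_z('scene',280+x/5,184+y/5,z).round(4).tolist() for z in(.105,.11)])
s=r.get_state();q=R.from_quat(s['eef_rot']);T=s['tool_pos']
for ly in(.013,-.013):
  for h in(-.006,-.024): 
    P=T+q.apply([.106,ly,0])+[0,0,h]; print(P.round(4),(proj('scene',P)[0]-[280,184])*5)
m=models.masks_of('scene','clip')
for d in m[:2]:
    v,u=np.nonzero(d['pixels']); print(d['p'],u.min(),u.max(),v.min(),v.max())
```

```text
[[0.4934, -0.0282, 0.105], [0.4957, -0.0257, 0.11]]
[[0.49, 0.0015, 0.105], [0.4923, 0.0038, 0.11]]
[ 0.5016 -0.0192  0.1132] [185.15169117 196.96951659]
[ 0.5016 -0.0192  0.0952] [184.82765872 213.40466858]
[0.4992 0.0067 0.1132] [216.87084446 221.36804689]
[0.4992 0.0067 0.0952] [216.25293165 237.67410138]
0.73 315 343 201 231
0.63 300 332 144 167
```

Run:
```python
from h import *
im=cv2.imread('pics/pre_s.png'); x0,y0=300,188; k=12
c=cv2.resize(im[y0:y0+48,x0:x0+60],None,fx=k,fy=k,interpolation=cv2.INTER_CUBIC)
c=cv2.convertScaleAbs(c,alpha=1.6)
s=r.get_state();q=R.from_quat(s['eef_rot']);T=s['tool_pos']
def dot(P,col):
    u,v=(proj('scene',P)[0]+.5-[x0,y0])*k; cv2.circle(c,(int(u),int(v)),3,col,-1)
for ly in(.013,-.013):
  for h in(.006,-.024): dot(T+q.apply([.106,ly,0])+[0,0,h],(0,255,0) if h<0 else (0,255,255))
for z in(.05,.11,.2): dot([.541,-.002,z],(0,0,255))
for h in(.006,-.024): dot(T+q.apply([.05,0,0])+[0,0,h],(255,0,255))
cv2.imwrite('pics/ov.png',c)
```

```text
(no output)
```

View pics/ov.png

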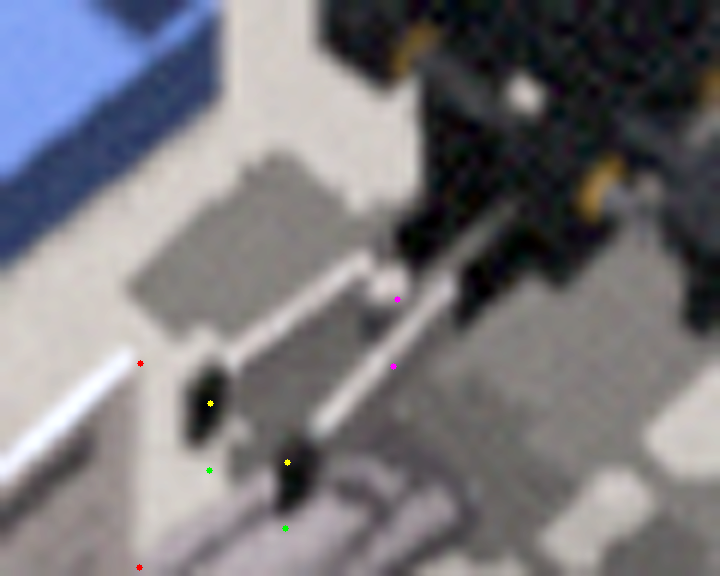

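The yellow and green dots (predicted tip top and bottom) and the red dots (card edge) share the same small offset from the picture. The tips sit at (207,405) and (295,470) and the pin at (388,282), so the clip is level and on line as modelled. Moving in 65 mm and 2 mm to the left.

jog_arm:
  turn:
    - [0,0,0]
    - [0,0,0]
    - [0,0,0]
    - [0,0,0]
    - [0,0,0]
    - [0,0,0]
    - [0,0,0]
    - [0,0,0]
  translation:
    - [0.005,-0.002,0]
    - [0.015,-0.002,0]
    - [0.028,-0.002,0]
    - [0.042,-0.002,0]
    - [0.054,-0.002,0]
    - [0.062,-0.002,0]
    - [0.065,-0.002,0]
    - [0.065,-0.002,0]
  grip: [1,1,1,1,1,1,1,1]

```text
clock: 9.8
tool_pos: [0.4591, -0.008, 0.1191]
eef_rot: [0.999, 0.045, -0.0, -0.0]
contact_force: [0.2, -0.2, -1.1]
opening: 0.264
finger_force: 30.0
```

Run:
```python
from h import *
s=r.get_state();print(s['clock'],s['tool_pos'],s['opening'],s['finger_force'],s['contact_force'],R.from_quat(s['eef_rot']).as_matrix().round(3).tolist())
im=snap('scene')[:,:,::-1].copy()
for n in('clip','tip_left','tip_right','near_edge','card'):
    print(n,[(round(d['p'],2),np.round(d['position'],3).tolist()) for d in models.place_of('scene',n)[:3]])
x0,y0=280,200; k=10
c=cv2.convertScaleAbs(cv2.resize(im[y0:y0+58,x0:x0+76],None,fx=k,fy=k,interpolation=cv2.INTER_CUBIC),alpha=1.5)
cv2.imwrite('pics/in_s.png',c)
snap('top','in_t.png')
```

```text
9.8 [ 0.45914251 -0.00801624  0.11913508] 0.2639136772364047 29.999887011945248 [ 0.18136145 -0.19919279 -1.08108425] [[0.996, 0.091, -0.0], [0.091, -0.996, 0.0], [-0.0, -0.0, -1.0]]
clip [(0.64, [0.264, -0.295, -0.0]), (0.49, [0.512, -0.002, 0.092])]
tip_left [(0.83, [0.563, 0.016, 0.105]), (0.68, [0.271, -0.361, 0.015])]
tip_right [(0.58, [0.274, -0.358, 0.017]), (0.4, [0.564, -0.007, 0.109])]
near_edge [(0.69, [0.542, -0.005, 0.11])]
card [(0.64, [0.616, 0.003, -0.005]), (0.46, [0.465, -0.021, -0.001])]
```

View pics/in_s.png

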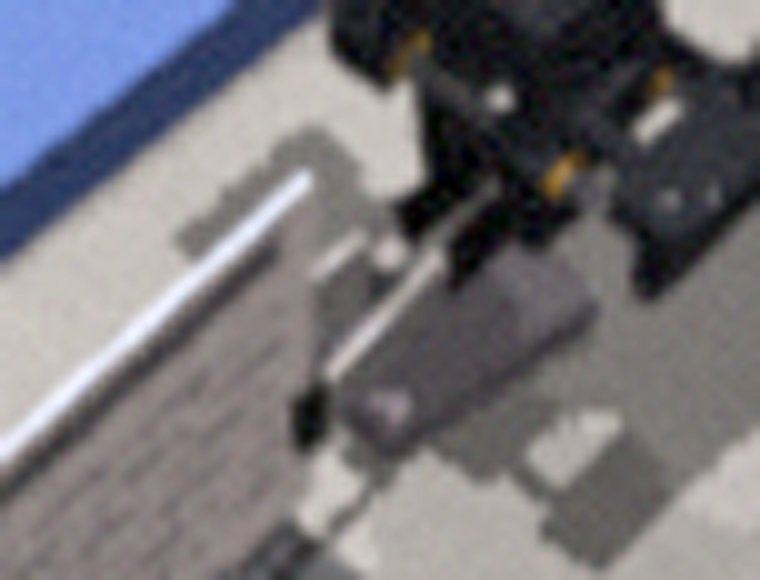

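The left jaw, with its tip at (310,415), is in front of the card face. The right jaw passes behind the card at (315,275). The near edge, at x≈312, stands between them, with the pin at (388,253). Working out the lateral centring relative to the card edge.

Run:
```python
from h import *
px=lambda a,b:np.array([280+(a+.5)/10-.5,200+(b+.5)/10-.5])
off=px(304,176)-proj('scene',[.541,-.002,.2])[0]; print('off',off)
s=r.get_state();q=R.from_quat(s['eef_rot']);T=s['tool_pos']
for n,a,b in(('R',340,255),('R',315,275),('L',432,262),('L',335,368),('pin',388,250)):
    u=px(a,b)-off; w=at_z('scene',*u,.125)
    e=q.inv().apply(w-T); cd=R.from_euler('z',-5.2,degrees=True).apply(w-[.541,-.002,0])
    print(n,w.round(4),'tool x,left',e[0].round(4),-e[1].round(4),'card',cd[:2].round(4))
```

```text
off [-1.23297771 -0.61351366]
R [ 0.5175 -0.0118  0.125 ] tool x,left 0.0578 -0.009 card [-0.0243 -0.0076]
R [ 0.5279 -0.0114  0.125 ] tool x,left 0.0682 -0.0095 card [-0.0139 -0.0082]
L [0.4987 0.0084 0.125 ] tool x,left 0.0408 0.0129 card [-0.0412  0.0142]
L [0.5456 0.0171 0.125 ] tool x,left 0.0883 0.0173 card [0.0063 0.0186]
pin [ 0.5056 -0.0036  0.125 ] tool x,left 0.0466 0.0003 card [-0.0354  0.0017]
```

Run:
```python
import cv2
im=cv2.imread('pics/in_t.png'); cv2.imwrite('pics/in_t2.png',cv2.resize(im[180:260,265:365],None,fx=7,fy=7,interpolation=cv2.INTER_CUBIC))
```

```text
(no output)
```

View pics/in_t2.png

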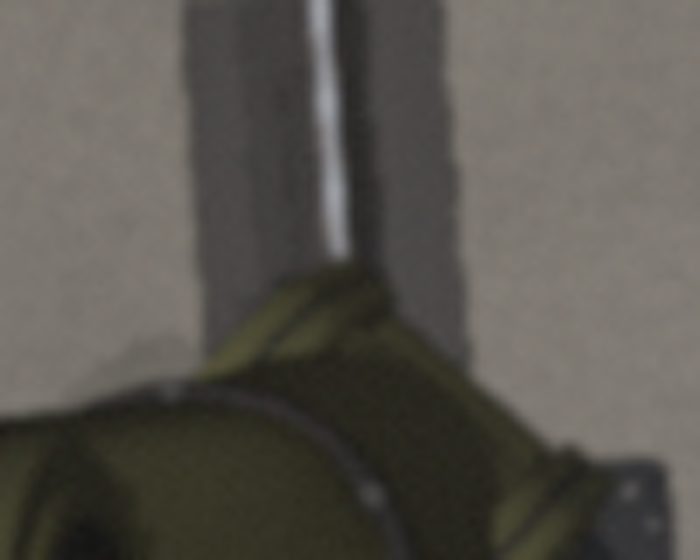

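The wrist hides the jaws from above, and the card edge shows at (340,255). The scene view and the nets agree that the jaws' middle is 2–4 mm left of the card plane, so I shift 3 mm to the right and hold.

jog_arm:
  turn:
    - [0,0,0]
    - [0,0,0]
    - [0,0,0]
    - [0,0,0]
    - [0,0,0]
    - [0,0,0]
  translation:
    - [0,0.0015,0]
    - [0,0.003,0]
    - [0,0.003,0]
    - [0,0.003,0]
    - [0,0.003,0]
    - [0,0.003,0]
  grip: [1,1,1,1,1,1]

```text
clock: 10.9
tool_pos: [0.4596, -0.011, 0.1192]
eef_rot: [0.999, 0.045, -0.0, -0.0]
contact_force: [-1.1, -0.1, -1.4]
opening: 0.262
finger_force: 30.0
```

Run:
```python
from h import *
s=r.get_state();print(s['clock'],s['tool_pos'],s['opening'],s['contact_force'],np.abs(s['qd']).max())
snap('scene')
for n in('tip_left','tip_right','near_edge','card'):
    print(n,[(round(d['p'],2),np.round(d['position'],3).tolist()) for d in models.place_of('scene',n)[:3]])
```

```text
10.9 [ 0.4596096  -0.01095544  0.11918503] 0.26157643317881446 [-1.07949987 -0.10420073 -1.37237564] 0.002969736327292776
tip_left [(0.73, [0.269, -0.362, 0.017]), (0.65, [0.567, 0.013, 0.107])]
tip_right [(0.53, [0.458, -0.022, 0.11]), (0.44, [0.562, -0.01, 0.107]), (0.21, [0.591, 0.513, 0.005])]
near_edge [(0.62, [0.542, -0.002, 0.109])]
card []
```

```bash
python3 -c "
from plant import r
print(r.finish_job())"
```

```text
the job is handed in; nothing more can be done
None
```

The job is handed in at about 11 s, with the clip held level, squeezed wide open and still, about 110 mm up the card. The card's near edge is about 20–25 mm inside the jaws, roughly centred to within 2 mm, and neither the camera views nor the force readings show any contact with the card.

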